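# Roll the drill core up to the microscope's stop

## Task

Using the fingers, slowly and gently push the long banded stone drill core from the foot of the wooden ramp up the slope until it rests squarely against both red stop posts in front of the little digital microscope. Don't let it get away and roll back down, don't lift it off the ramp, and leave the boxes, the jar and the short core where they are. Finish while still holding the core against the posts with the fingers: it would roll down if you let go.

Things in the scene. Friction and masses are not known exactly. Their poses are not given: they have to be found in the camera images.
- ramp: Fixed wooden ramp, 130 mm wide, 310 long. Origin on the table; x points level uphill, y across, z up. The level landing at its foot spans x = -156 to -90, its top 12 above the table, with a lip 6 high across x = -156 to -150. Low rails (10 high above landing and slope, inner faces at y = +-57) keep the core on. The slope begins at x = -90.
- deck: The ramp's sloping board, fixed, rising 12 degrees. Origin on its surface at its lower edge (landing's end), centre line; x points up along the slope, y across, z square to the surface. The core's axis is at x = 125 mm, z = 25 when it rests on both red posts. A digital microscope (white and black tube, 32 mm diameter) lies behind the posts, to x = 235.
- stop (a point): Fixed point on the deck's surface midway between the lower faces of the two red stop posts, at x = 150 mm, y = 0 in the deck's frame. The posts are 16 wide, 36 tall, centred at y = -36 and +36. The microscope's lens is set back 13 behind their faces.
- core: The long drill core, a grey polished stone cylinder with red-brown and pale bands, 50 mm in diameter, 100 long, 0.35 to 0.7 kg, slippery and rolling freely (pushing it up takes 1 to 6 N, more once the posts stop it). It lies across the ramp; it starts at rest on the landing. Origin on its axis at mid-length, 25 above its support; y runs along its axis; x and z turn as it rolls.
- specimen_box: Bystander: open wooden box 150 x 110 x 45 mm high with white plaster casts, standing loose on the table beside the ramp. Origin at the centre of its underside.
- short_core: Bystander: short brick-red stone core, 40 mm in diameter, 55 tall, standing loose on end on the table beside the ramp. Origin at the centre of its underside.
- jar: Bystander: small sample jar, 44 mm in diameter, 60 tall, standing loose on the table beside the ramp. Origin at the centre of its underside.
- white_box: Bystander: open white box 130 x 100 x 50 mm high, standing loose on the table beside the ramp. Origin at the centre of its underside.
Not all that is in view belongs to the job. There is more than one size of the core; the job needs the middle-sized.

How it is judged (in metres and radians):
On the way:
1. the fingers push the core onto the slope, at least 40 mm up it (x of core in the frame of deck above 0.04 m and contact force between the fingers and core above 0.05 N).
At the end, for the whole second after the job is handed in: The core lies on the slope against both stop posts (its axis within 5 mm of touching them and square to the ramp within 0.08 rad), at rest (under 20 mm/s), and the fingers still hold it there with more than 0.1 N (x of core in the frame of deck between 0.12 and 0.128 m and z of core in the frame of deck between 0.021 and 0.029 m and angle between the y axis of core and the y axis of deck, either way round below 0.08 rad and contact force between the fingers and core above 0.1 N and linear speed of core below 0.02 m/s); the arm keeps its last pose, push and grip.
It fails at once if the core gets away on the slope: it runs faster than 0.2 m/s there with no finger touching it (x of core in the frame of deck above 0.01 m and contact force between the fingers and core below 0.01 N and linear speed of core above 0.2 m/s).
It fails at once if the core is lifted off the ramp by more than about 15 to 20 mm or tipped up (z of core in the frame of deck above 0.052 m or (x of core in the frame of deck above 0.01 m and z of core in the frame of deck above 0.04 m)).
It fails at once if the core leaves the ramp (height (world z) of core below 0.03 m or y of core in the frame of ramp above 0.03 m or y of core in the frame of ramp below -0.03 m).
It fails at once if the core is pushed or squeezed with more than 60 N (contact force between the fingers and core above 60 N).
It fails at once if a box, the jar or the short core is moved by more than 15 mm (distance of any of specimen_box, short_core, jar, white_box from where it was at the start of the episode above 0.015 m).
It also fails if it takes over 42 s, if anything falls off the work surface, if the arm or the gripper's body presses on something with over 40 N, if the wrist force passes 120 N, or if a joint passes its speed limit or range.

## Robot

A 6-joint arm with a two-finger parallel gripper is mounted at the origin on the work surface. World frame = base frame: x ahead of the robot, y to its left, z up, the work surface at z = 0. Lengths are in m, angles in degrees, forces in N, time in s.
With the tool pointing down it reaches from about 0.375 to 0.9 m from the base axis. Payload 3.1 kg.
Tool frame: the origin (TCP) lies between the finger pads; the fingertips stand 11 mm ahead of it and the grasp point (between the pads) lies 8 mm behind it; x points along the fingers, y is the direction in which the jaws open and shut, and the axes are right-handed (so a half turn about x gives the same grasp; the last joint's range is limited). The gripper opens to 87 mm and grips with 3 to 60 N. Pads are 19 mm wide; open, the fingers measure 117 mm over their backs; the gripper's body (75 mm by 190 mm) begins 51 mm behind the grasp point.
Start: joints at [-75.487, 30.224, 82.088, -0, 67.689, -10.227], TCP at [0.262, -0.568, 0.234] pointing down, gripper open.
Joint ranges: [-176.69, 176.69], [-43.24, 126.21], [12.49, 139.97], [-82, 262], [0, 151.66], [-163.58, 163.58]. Speed limits (degrees/s): [159.86, 159.86, 180, 180, 180, 180].

## Interface

Orientations are given as a 3x3 rotation matrix whose columns are the frame's x, y, z axes.
In Python, from rig import bot gives the robot as it stands.
- The arm moves only by the shell command python3 -m inch 'ROWS' [OPENING]. ROWS is a JSON object of lists of equal length, an entry for each row: "dp": the shift along the tool's x, y, z in mm, a list of three; "yaw": the turn about the tool's x in degrees. In form: {"dp": [[tx, ty, tz], ...], "yaw": [yaw, ...]}. A call has 1 to 20 rows; each row shifts and turns the commanded pose from where the row before left it, along the tool's axes as they then stand; what a row does not reach is not made up. A row lasts 1/12 s, in which the tool goes at most 41.7 mm and 7.16 degrees, less where a joint would pass 70% of its speed; a pose out of reach is approached as far as the arm can. A call is refused whole if a number of a shift passes 41.7 or a number of a turn 7.16, either way. A call with a gripper value outside its range is refused whole. OPENING is the finger opening in mm, from 0 to 87, set as the call begins (- or left out, the last holds). The fingers move at their own pace and stop on an object; the grip force is fixed at half the most. Time passes only in rows, so rows that do not move let the fingers close. It gives the time, the measured TCP pose, the force and the opening at its end, in the units of the state.
- bot.read_state(): the state, without advancing time (a new reading comes with each control period).
- bot.capture(name): name is "side" or "top" or "wrist"; returns a dict with "color" (480x640x3 uint8, red, green, blue), "intrinsics" (3x3 intrinsics, pixels), "k1" (the pictures are not rectified: a ray, as slopes to the right and down, at radius r is drawn at 1 + k1 r^2 times it, then the intrinsics apply), "pose" (4x4, takes a point from camera to world coordinates). Camera axes: x right, y down, z forward; pixel columns grow to the right and rows downward; lengths in m; the calibration is good to about 2 mm. A picture is of the moment at which its call begins. There is no depth.
- bot.hand_in(): hands the job in, once; it reports no verdict.
The state is a dict: "time_s": time; "joint_positions": joint angles; "qvel": joint speeds; "tau": joint torques, N m; "position": TCP position; "tcp_rot": TCP orientation; "force": force on the tool from outside, world axes, zero at the start; "moment": the same for the moment, N m; "opening": opening from 0.0 (shut) to 1.0 (fully open).
Only numpy, scipy, OpenCV 4.12 (cv2) and the standard library are available. Lean on these libraries where they do the work, as an engineer would, in place of code of your own. Each camera call takes 0.05 s, during which the arm holds its last target.

## Working session

There is one attempt and no reset: what is moved stays moved. The work goes in short steps, Python scripts to look and compute and a shell command to move; the robot and the scene stay as the last step left them, time stands still between calls to the robot, and variables do not carry over. Pictures are saved under pics/ and viewed, and the job is handed in when it is done.

```bash
ls; mkdir -p pics; python3 - <<'E'
from rig import bot
import cv2
for n in ("side","top","wrist"):
    c=bot.capture(n); cv2.imwrite(f"pics/{n}0.png",c["color"][:,:,::-1]); print(n,c["intrinsics"].tolist(),c["k1"],c["pose"].round(4).tolist())
s=bot.read_state(); print(s)
E
```

```text
pics
side [[504.4949606947972, 0.0, 318.1068226400528], [0.0, 504.4949606947972, 242.62644198144886], [0.0, 0.0, 1.0]] 0.04485371873994498 [[-0.7963, -0.4222, 0.4331, 0.1193], [-0.6047, 0.5393, -0.5861, 0.5793], [0.0139, -0.7286, -0.6848, 0.6899], [0.0, 0.0, 0.0, 1.0]]
top [[606.6767672089119, 0.0, 314.5050391972593], [0.0, 606.6767672089119, 228.40990092684032], [0.0, 0.0, 1.0]] -0.20254377863896042 [[0.0166, -0.9974, 0.0708, 0.4394], [-0.9999, -0.0166, -0.0004, 0.0286], [0.0016, -0.0708, -0.9975, 1.1052], [0.0, 0.0, 0.0, 1.0]]
wrist [[359.79780864807003, 0.0, 316.42854759936324], [0.0, 359.79780864807003, 241.87104075600294], [0.0, 0.0, 1.0]] -0.04165036850337123 [[0.4185, -0.8806, -0.2223, 0.321], [-0.9082, -0.4062, -0.101, -0.5388], [-0.0014, 0.2442, -0.9697, 0.3827], [0.0, 0.0, 0.0, 1.0]]
{'time_s': 0.15, 'joint_positions': array([-7.54895694e+01,  3.02664063e+01,  8.21386582e+01, -2.11113673e-03,
        6.76884698e+01, -1.02263299e+01]), 'qvel': array([-0.06994288, -0.08005279, -0.18372956,  0.01967789, -0.06296558,
       -0.11045867]), 'tau': array([ 8.08523291e-04, -4.40432882e+01, -1.76841152e+01,  6.32743025e-02,
        5.52071014e-02, -1.17179989e-04]), 'position': array([ 0.2614229 , -0.56711451,  0.23280469]), 'tcp_rot': array([[-4.42028648e-04,  4.18462251e-01, -9.08234083e-01],
       [ 1.57186704e-03, -9.08232758e-01, -4.18462406e-01],
       [-9.99998667e-01, -1.61259559e-03, -2.56302122e-04]]), 'force': array([ 0.96418208,  0.02594816, -0.32901137]), 'moment': array([-0.05690018,  0.03593077, -0.03393878]), 'opening': 0.9967266278890737}
```

View pics/top0.png

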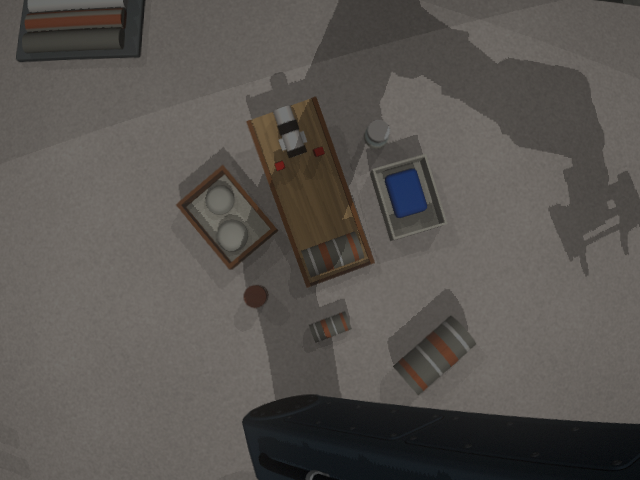

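View pics/side0.png

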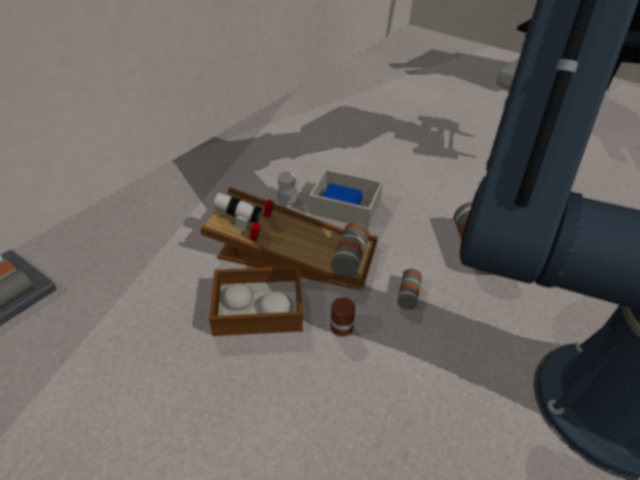

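Core candidates in the top view are the banded core on the ramp foot (333,255), a small banded one on the table (330,326), a large banded one (435,355), cores in the tray (75,30), and the brick-red short core (256,296). By the description, the target is the middle-sized one lying across the landing at (333,255). I'll check it in a crop.

```bash
python3 - <<'E'
import cv2
im=cv2.imread("pics/top0.png")
c=im[85:300,230:400]; c=cv2.convertScaleAbs(c,alpha=1.5,beta=20); c=cv2.resize(c,None,fx=2.79,fy=2.79,interpolation=cv2.INTER_CUBIC); print(c.shape)
c2=cv2.resize(cv2.convertScaleAbs(cv2.imread("pics/side0.png")[170:300,190:390],alpha=1.3),None,fx=4,fy=4,interpolation=cv2.INTER_CUBIC)
cv2.imwrite("pics/crop_top.png",c); cv2.imwrite("pics/crop_side.png",c2)
E
```

```text
(600, 474, 3)
```

View pics/crop_top.png

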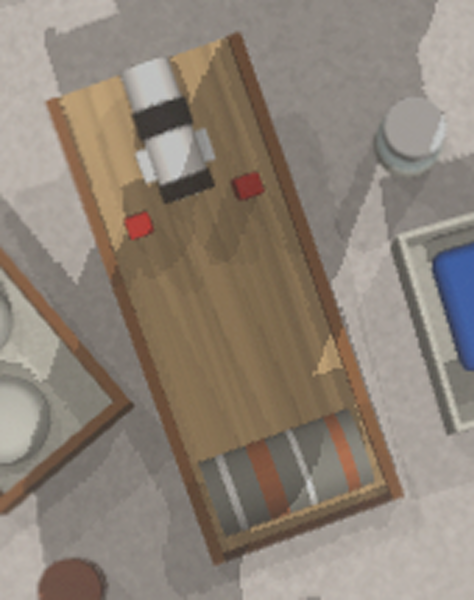

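View pics/crop_side.png

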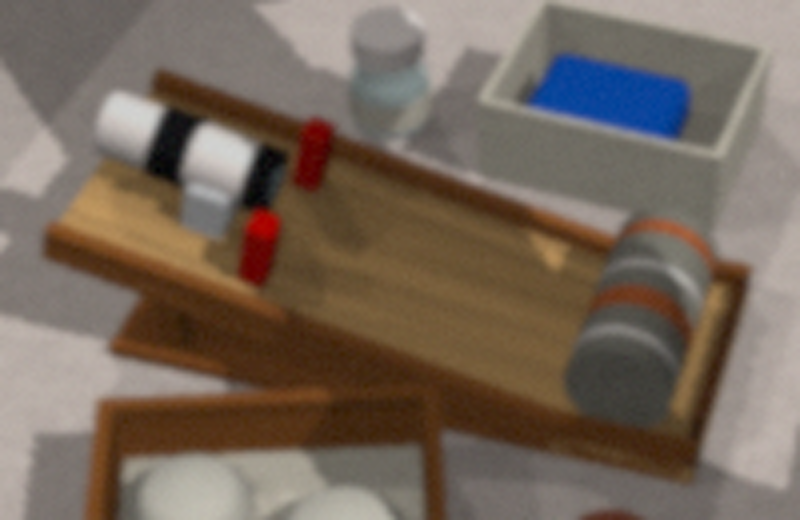

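The crop confirms it: the 100x50 banded core lies on the landing between the rails, with the posts at (280,166) and (318,152). Next I'll fit the ramp pose.

```bash
cat > h.py <<'E'
import numpy as np, cv2
from rig import bot
CAL={}
def ray(c,uv):
    K=c["intrinsics"]; d=np.array([[ (uv[0]-K[0,2])/K[0,0],(uv[1]-K[1,2])/K[1,1]]])[0]
    r=d.copy()
    for _ in range(30): r=d/(1+c["k1"]*(r@r))
    P=c["pose"]; return P[:3,3],P[:3,:3]@np.array([r[0],r[1],1.])
def onz(c,uv,z):
    o,d=ray(c,uv); return o+d*(z-o[2])/d[2]
def proj(c,X):
    P=c["pose"];p=P[:3,:3].T@(np.asarray(X)-P[:3,3]);r=p[:2]/p[2];r=r*(1+c["k1"]*(r@r));K=c["intrinsics"]
    return np.array([K[0,0]*r[0]+K[0,2],K[1,1]*r[1]+K[1,2]])
a=np.radians(12)
Rd=np.array([[np.cos(a),0,-np.sin(a)],[0,1,0],[np.sin(a),0,np.cos(a)]])
def deck2ramp(p): return np.array([-.09,0,.012])+Rd@np.asarray(p)
E
python3 - <<'E'
from h import *
from scipy.optimize import least_squares
t=bot.capture("top"); s=bot.capture("side")
def red(c):
    im=c["color"].astype(int); m=((im[:,:,0]>80)&(im[:,:,0]>2.2*im[:,:,1])&(im[:,:,0]>2.2*im[:,:,2])).astype(np.uint8)
    n,l,st,ce=cv2.connectedComponentsWithStats(m); return [(ce[i].round(1),st[i].tolist()) for i in range(1,n) if st[i,4]>15]
print(red(t));print(red(s))
full=lambda x,y:(x/2.79+230-.3,y/2.79+85-.3)
topx=[full(215,562),full(402,495),full(48,100),full(238,34)]
pts=[[-.156,.065,.022],[-.156,-.065,.022],[.154,.065,.074],[.154,-.065,.074]]
for u,p in zip(topx,pts): print(onz(t,u,p[2]).round(4))
sx=[(190+748/4,170+265/4),(190+690/4,170+475/4)]
def W(q,p):
    c,s_=np.cos(q[2]),np.sin(q[2]); return np.array([c*p[0]-s_*p[1]+q[0],s_*p[0]+c*p[1]+q[1],p[2]])
f=lambda q:np.concatenate([proj(t,W(q,p))-u for u,p in zip(topx,pts)])
r=least_squares(f,[.6,0,.3]); print(r.x,np.degrees(r.x[2]),r.fun.round(1))
q=r.x
for y in(.036,-.036):
    for h in (0,.036):
        X=W(q,deck2ramp([.150,y,h])); print("post",y,h,proj(t,X).round(1),proj(s,X).round(1))
print("side corners", [proj(s,W(q,p)).round(1) for p in pts], sx)
np.save("ramp.npy",q)
E
```

```text
[(array([279.1, 165.2]), [275, 161, 9, 10, 62])]
[(array([268.9, 201.7]), [267, 200, 5, 5, 18]), (array([255.2, 226.4]), [251, 223, 9, 8, 60])]
[0.413  0.0402 0.022 ]
[ 0.4576 -0.0789  0.022 ]
[0.6989 0.149  0.074 ]
[0.743  0.0311 0.074 ]
[0.57912124 0.03568426 0.36448616] 20.88351853427184 [-0.4  1.6  1.   0.6 -1.3 -0.5  0.7 -1.7]
post 0.036 0 [280.8 169. ] [258.9 240.5]
post 0.036 0.036 [281.2 169.6] [261.5 227.2]
post -0.036 0 [319.  155.3] [272.2 216.7]
post -0.036 0.036 [320.7 155.5] [274.9 203.5]
side corners [array([365.7, 283.9]), array([379.9, 236.7]), array([202.1, 227.8]), array([230.7, 186.8])] [(377.0, 236.25), (362.5, 288.75)]
```

```bash
python3 - <<'E'
from h import *
t=bot.capture("top"); s=bot.capture("side"); q=np.load("ramp.npy")
full=lambda x,y:(x/2.79+230-.3,y/2.79+85-.3)
c,s_=np.cos(q[2]),np.sin(q[2]); R=np.array([[c,s_],[-s_,c]])
ramp=lambda X:(R@(X[:2]-q[:2]))
for n,uv,z in [("TL",(198,462),.037),("BL",(218,538),.037),("BR",(375,480),.037),("TR",(350,408),.037),("ctr",(285,472),.037)]:
    X=onz(t,full(*uv),z); print(n,X.round(4),ramp(X).round(4))
for n,uv in [("small",(330,326)),("sc",(256,296)),("wb",(385,240)),("jar",(377,133)),("sb",(276,229)),("big",(395,362))]:
    X=onz(t,uv,.02); print(n,X.round(4),ramp(X).round(4))
# two-view of core: end disc centre in side near crop (625,378)
X=onz(s,(190+620/4,170+378/4),.037);print("side end disc",X.round(4),ramp(X).round(4))
st=bot.read_state(); T=st["tcp_rot"]; up=np.array([c,s_,0])
for rx in(-.175,-.165,-.16): 
  tg=np.r_[q[:2]+rx*up[:2],.15]; print(rx,tg, np.linalg.norm(tg[:2]),(T.T@(tg-st["position"])*1000).round(1))
print("yaw err", np.degrees(np.arctan2(-c,s_)), np.degrees(np.arctan2(T[1,1],T[0,1])))
E
```

```text
TL [0.4762 0.0518 0.037 ] [-0.0904  0.0518]
BL [0.4285 0.0384 0.037 ] [-0.1398  0.0562]
BR [ 0.4666 -0.0601  0.037 ] [-0.1393 -0.0494]
TR [ 0.5119 -0.0438  0.037 ] [-0.0911 -0.0503]
ctr [ 0.4708 -0.0032  0.037 ] [-0.1151  0.0023]
small [ 0.3425 -0.0024  0.02  ] [-0.2347  0.0488]
sc [0.3936 0.1306 0.02  ] [-0.1395  0.1548]
wb [ 0.4977 -0.0989  0.02  ] [-0.1241 -0.0967]
jar [ 0.6931 -0.0832  0.02  ] [ 0.0641 -0.1517]
sb [0.5142 0.0972 0.02  ] [-0.0387  0.0806]
big [ 0.2791 -0.12    0.02  ] [-0.3358 -0.0385]
side end disc [0.459  0.0365 0.037 ] [-0.1119  0.0435]
-0.175 [ 0.4156175  -0.02669786  0.15      ] 0.416474108202549 [  83.6 -426.6 -366.2]
-0.165 [ 0.42496057 -0.02313316  0.15      ] 0.425589744669532 [  83.6 -425.9 -376.2]
-0.16 [ 0.42963211 -0.02135082  0.15      ] 0.4301623004753693 [  83.6 -425.6 -381.2]
yaw err -69.11648146572816 -65.2601844798687
```

```bash
python3 -m inch '{"dp":[[0,0,0],[0,-15,-11],[0,-25,-19],[0,-25,-19],[0,-25,-19],[0,-25,-19],[0,-25,-19],[0,-25,-19],[0,-25,-19],[0,-25,-19],[0,-25,-19],[0,-25,-19],[0,-25,-19],[0,-25,-19],[0,-25,-19],[0,-25,-19],[0,-25,-19],[0,-25,-19],[0,-25,-19],[0,-12,-8]],"yaw":[3.8,0,0,0,0,0,0,0,0,0,0,0,0,0,0,0,0,0,0,0]}' 60
cat >> h.py <<'E'
q=np.load("ramp.npy"); _c,_s=np.cos(q[2]),np.sin(q[2])
R3=np.array([[_c,_s,0],[-_s,_c,0],[0,0,1]])
def toramp(X): return R3@(np.asarray(X)-np.r_[q[:2],0])
def stat():
    s=bot.read_state(); T=s["tcp_rot"]
    print("t",round(s["time_s"],2),"ramp tcp mm",(toramp(s["position"])*1000).round(1),"F ramp",(R3@s["force"]).round(2),"M",(R3@s["moment"]).round(2),"yawerr",round(float(np.degrees(np.arctan2(T[1,1],T[0,1])-(q[2]-np.pi/2))),2),"op",round(s["opening"],3))
    return s
E
python3 -c "
from h import *
stat();c=bot.capture('wrist');cv2.imwrite('pics/w1.png',c['color'][:,:,::-1])"
```

```text
time_s: 2.02
position: [0.4199, -0.0204, 0.2338]
tcp_rot: [[0.001, 0.36, -0.933], [0.001, -0.933, -0.36], [-1.0, -0.0, -0.001]]
force: [0.1, -0.8, 0.5]
opening: 0.689
t 2.02 ramp tcp mm [-168.7    4.4  233.8] F ramp [-0.21 -0.77  0.5 ] M [-0.02 -0.01 -0.  ] yawerr 0.19 op 0.689
```

View pics/w1.png

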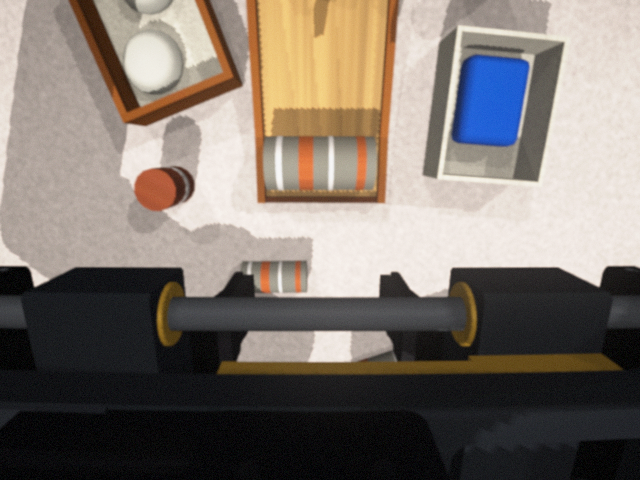

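The wrist view shows the ramp upright and aligned with the tool, the core at (320,164), and its foot corners at (259,202) and (385,202). I'll cast these as a second measurement.

```bash
python3 - <<'E'
from h import *
c=bot.capture("wrist")
for n,uv,z in [("BL",(259,202),.022),("BR",(385,202),.022),("core L",(263,164),.037),("core R",(377,164),.037),("lipinner",(320,194),.018),("core bottom edge",(320,190),.037),("core top edge",(320,136),.037)]:
    print(n,(toramp(onz(c,uv,z))*1000).round(1))
stat()
E
```

```text
BL [-152.2   64.5   22. ]
BR [-151.7  -62.8   22. ]
core L [-114.1   57.1   37. ]
core R [-113.6  -50.6   37. ]
lipinner [-144.4    2.9   18. ]
core bottom edge [-138.4    3.1   37. ]
core top edge [-88.4   3.4  37. ]
t 2.12 ramp tcp mm [-169.3    3.8  233.7] F ramp [-0.48  0.4  -0.14] M [ 0.    0.04 -0.02] yawerr 0.3 op 0.692
```

```bash
python3 - <<'E'
import numpy as np
q=np.load("ramp.npy");q[:2]+=.003*np.array([np.cos(q[2]),np.sin(q[2])]);np.save("ramp.npy",q)
E
python3 -m inch '{"dp":[[15,0,0],[25,0,0],[25,0,0],[25,0,0],[25,0,0],[25,0,0],[20,0,0],[15,0,0],[10,0,0],[6,1,0],[4,1,0],[0,0,0],[0,0,0]],"yaw":[0,0,0,0,0,0,0,0,0,0,0,0,0]}' 60
python3 -c "
from h import *
stat();c=bot.capture('wrist');cv2.imwrite('pics/w2.png',c['color'][:,:,::-1]);c=bot.capture('side');cv2.imwrite('pics/s2.png',cv2.resize(c['color'][150:330,180:420,::-1],None,fx=3,fy=3))"
```

```text
time_s: 3.2
position: [0.4206, -0.0256, 0.0388]
tcp_rot: [[0.001, 0.357, -0.934], [-0.0, -0.934, -0.357], [-1.0, 0.001, -0.001]]
force: [0.5, -0.7, 0.2]
opening: 0.688
t 3.2 ramp tcp mm [-173.    -0.8   38.8] F ramp [ 0.24 -0.84  0.2 ] M [-0.03 -0.   -0.02] yawerr 0.03 op 0.688
```

View pics/w2.png

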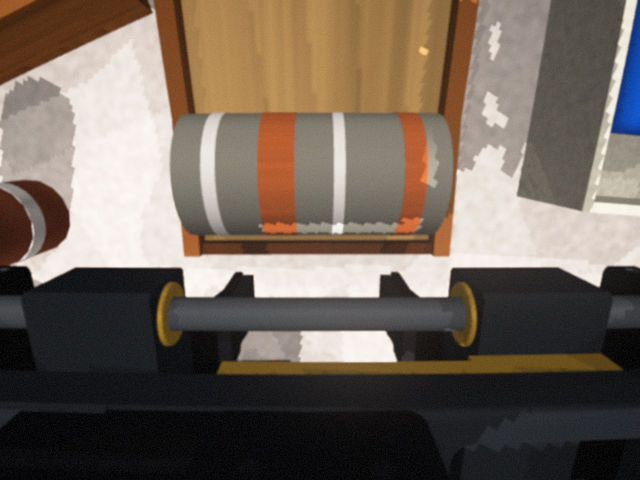

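View pics/s2.png

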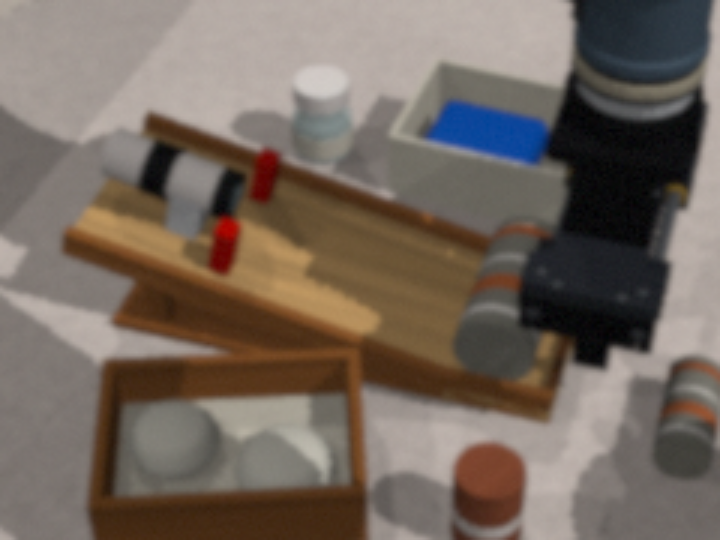

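The wrist view shows the core square and centred (x 172–452) with the fingers level behind it. In the side view the fingers clear the lip. Next comes a slow push along the landing.

```bash
python3 -m inch '{"dp":[[0,-1,-2],[0,-1,-3],[0,0,-3],[0,0,-3],[0,0,-2],[0,0,-2],[0,0,-1.5],[0,0,-1.5],[0,0,-1.5],[0,0,-1.5],[0,0,-1.5],[0,0,-1.5],[0,0,-1.5],[0,0,-1.5],[0,0,-1.5],[0,0,-1.5],[0,0,-1.5],[0,0,-1.5],[0,0,-1.5],[0,0,-1.5]],"yaw":[0,0,0,0,0,0,0,0,0,0,0,0,0,0,0,0,0,0,0,0]}'
python3 -c "
from h import *
stat();c=bot.capture('wrist');cv2.imwrite('pics/w3.png',c['color'][:,:,::-1])"
```

```text
time_s: 4.97
position: [0.4532, -0.0103, 0.0386]
tcp_rot: [[-0.0, 0.357, -0.934], [0.0, -0.934, -0.357], [-1.0, -0.0, 0.0]]
force: [-0.4, -0.1, 0.2]
opening: 0.688
t 4.97 ramp tcp mm [-137.     1.9   38.6] F ramp [-0.38  0.02  0.21] M [-0.02  0.06  0.06] yawerr 0.06 op 0.688
```

View pics/w3.png

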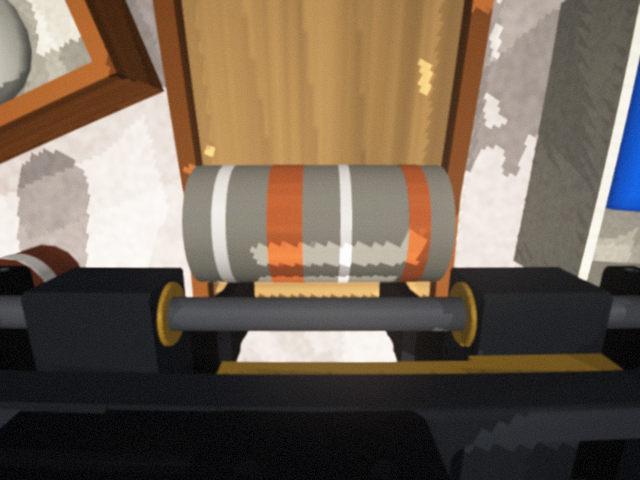

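The core sits just ahead of the fingers, square and centred (x 184–455). I'll continue onto the slope.

```bash
python3 -m inch '{"dp":[[0,0,-1.5],[0,0,-1.5],[0,0,-2],[0,0,-2],[-0.2,0,-2],[-0.4,0,-2],[-0.4,0,-2],[-0.4,0,-2],[-0.4,0,-2],[-0.4,0,-2],[-0.4,0,-2],[-0.4,0,-2],[-0.4,0,-2],[-0.4,0,-2],[-0.4,0,-2],[-0.4,0,-2],[-0.4,0,-2],[-0.4,0,-2],[-0.4,0,-2],[-0.4,0,-2]],"yaw":[0,0,0,0,0,0,0,0,0,0,0,0,0,0,0,0,0,0,0,0]}'
python3 -c "
from h import *
stat();c=bot.capture('wrist');cv2.imwrite('pics/w4.png',c['color'][:,:,::-1])"
```

```text
time_s: 6.68
position: [0.4897, 0.0037, 0.0448]
tcp_rot: [[0.0, 0.357, -0.934], [-0.0, -0.934, -0.357], [-1.0, 0.0, -0.0]]
force: [-4.2, -2.0, 2.1]
opening: 0.69
t 6.68 ramp tcp mm [-98.    2.   44.8] F ramp [-4.6  -0.38  2.09] M [0.04 0.8  0.07] yawerr 0.06 op 0.69
```

View pics/w4.png

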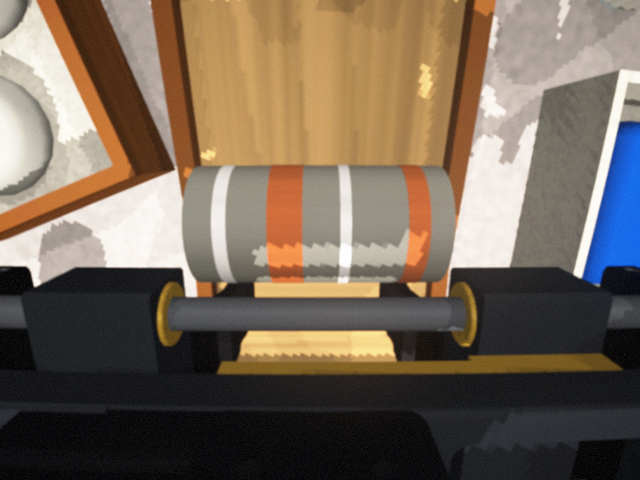

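The push is a steady ~4.6 N and the core hasn't shifted in view, so it's following. I'll keep going.

```bash
python3 -m inch '{"dp":[[-0.4,0,-2],[-0.4,0,-2],[-0.4,0,-2],[-0.4,0,-2],[-0.4,0,-2],[-0.4,0,-2],[-0.4,0,-2],[-0.5,0,-2],[-0.4,0,-2],[-0.4,0,-2],[-0.4,0,-2],[-0.4,0,-2],[-0.5,0,-2],[-0.4,0,-2],[-0.4,0,-2],[-0.4,0,-2],[-0.5,0,-2],[-0.4,0,-2],[-0.4,0,-2],[-0.4,0,-2]],"yaw":[0,0,0,0,0,0,0,0,0,0,0,0,0,0,0,0,0,0,0,0]}'
python3 -c "
from h import *
stat()"
python3 -m inch '{"dp":[[-0.4,0,-2],[-0.4,0,-2],[-0.4,0,-2],[-0.4,0,-2],[-0.5,0,-2],[-0.4,0,-2],[-0.4,0,-2],[-0.5,0,-2],[-0.4,0,-2],[-0.4,0,-2],[-0.4,0,-2],[-0.4,0,-2],[-0.5,0,-2],[-0.4,0,-2],[-0.4,0,-2],[-0.4,0,-2],[-0.5,0,-2],[-0.4,0,-2]],"yaw":[0,0,0,0,0,0,0,0,0,0,0,0,0,0,0,0,0,0]}'
python3 -c "
from h import *
stat();c=bot.capture('wrist');cv2.imwrite('pics/w5.png',c['color'][:,:,::-1]);c=bot.capture('side');cv2.imwrite('pics/s5.png',cv2.resize(c['color'][150:330,180:420,::-1],None,fx=3,fy=3))"
```

```text
time_s: 8.4
position: [0.527, 0.018, 0.0531]
tcp_rot: [[-0.0, 0.357, -0.934], [0.0, -0.934, -0.357], [-1.0, -0.0, 0.0]]
force: [-4.2, -1.8, 3.2]
opening: 0.688
t 8.4 ramp tcp mm [-58.    2.   53.1] F ramp [-4.55 -0.15  3.17] M [0.03 0.82 0.08] yawerr 0.06 op 0.688
time_s: 9.9
position: [0.5607, 0.0308, 0.0607]
tcp_rot: [[-0.0, 0.357, -0.934], [-0.0, -0.934, -0.357], [-1.0, 0.0, 0.0]]
force: [-4.4, -2.3, 2.5]
opening: 0.687
t 9.9 ramp tcp mm [-22.    2.   60.7] F ramp [-4.96 -0.53  2.53] M [0.02 0.78 0.04] yawerr 0.06 op 0.687
```

View pics/w5.png

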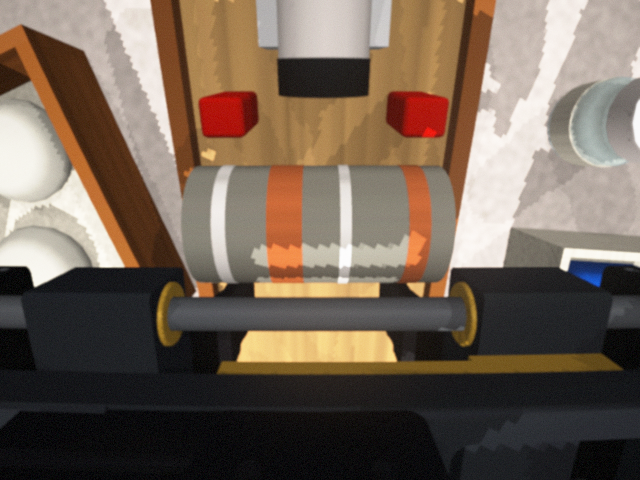

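View pics/s5.png

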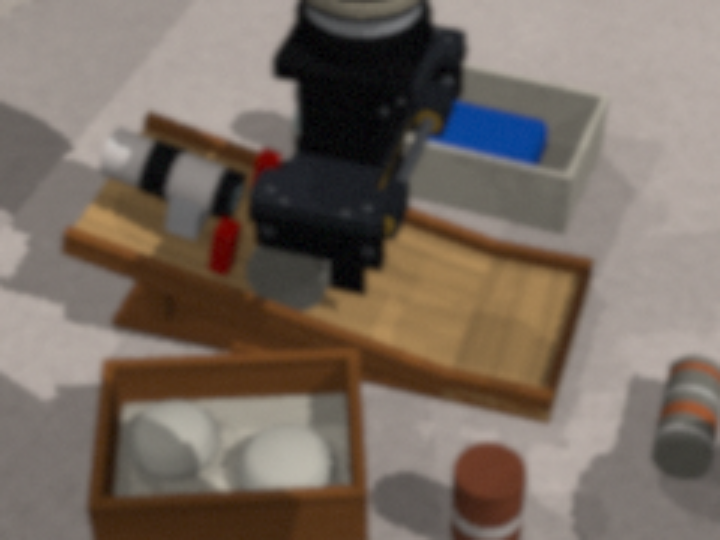

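The core is square, with the red posts (228,114) and (417,114) symmetric just ahead of it. I'll slow down for contact.

```bash
python3 -m inch '{"dp":[[-0.2,0,-1],[-0.2,0,-1],[-0.2,0,-1],[-0.2,0,-1],[-0.2,0,-1],[-0.3,0,-1],[-0.2,0,-1],[-0.2,0,-1],[-0.2,0,-1],[-0.2,0,-1],[-0.2,0,-1],[0,0,0]],"yaw":[0,0,0,0,0,0,0,0,0,0,0,0]}'
python3 -c "
from h import *
stat();c=bot.capture('wrist');cv2.imwrite('pics/w6.png',c['color'][:,:,::-1])"
```

```text
time_s: 11.0
position: [0.5713, 0.0348, 0.063]
tcp_rot: [[0.001, 0.357, -0.934], [0.0, -0.934, -0.357], [-1.0, 0.0, -0.001]]
force: [-3.2, -0.9, 2.1]
opening: 0.686
t 11.0 ramp tcp mm [-10.6   2.   63. ] F ramp [-3.3   0.34  2.11] M [0.13 0.63 0.05] yawerr 0.05 op 0.686
```

View pics/w6.png

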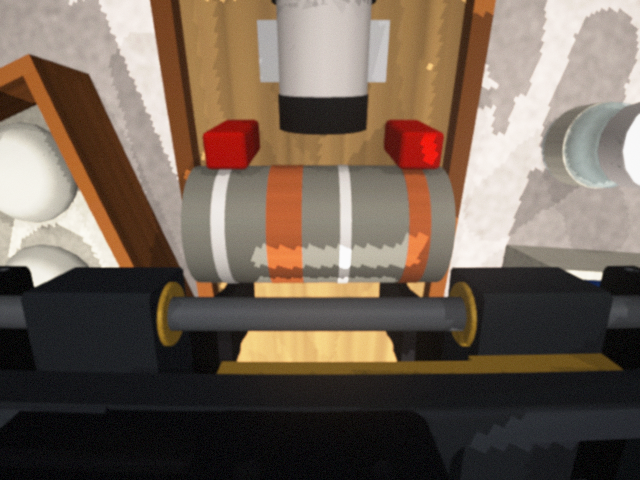

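Nearly touching: the post bases at row ~166 meet the core's top edge. I'll creep forward and watch the force.

```bash
S='from h import *
stat()'
python3 -m inch '{"dp":[[-0.2,0,-1],[-0.2,0,-1],[0,0,0]],"yaw":[0,0,0]}' >/dev/null; python3 -c "$S"
python3 -m inch '{"dp":[[-0.1,0,-0.5],[-0.1,0,-0.5],[0,0,0]],"yaw":[0,0,0]}' >/dev/null; python3 -c "$S"
```

```text
t 11.3 ramp tcp mm [-9.1  2.  63.4] F ramp [-4.22  0.71  3.01] M [ 0.    0.73 -0.01] yawerr 0.05 op 0.686
t 11.55 ramp tcp mm [-9.1  2.1 63.4] F ramp [-6.49 -0.77  3.2 ] M [-0.12  1.05  0.01] yawerr 0.08 op 0.694
```

The TCP has stopped at -9.1 while the force is rising, so the core has reached a stop. I'll press a little more.

```bash
S='from h import *
stat()'
python3 -m inch '{"dp":[[0,0,-0.5],[0,0,-0.5],[0,0,0]],"yaw":[0,0,0]}' >/dev/null; python3 -c "$S"
python3 -m inch '{"dp":[[0,0,-0.5],[0,0,-0.5],[0,0,0],[0,0,0]],"yaw":[0,0,0,0]}' >/dev/null; python3 -c "$S
c=bot.capture('wrist');cv2.imwrite('pics/w7.png',c['color'][:,:,::-1]);c=bot.capture('side');cv2.imwrite('pics/s7.png',cv2.resize(c['color'][150:330,180:420,::-1],None,fx=3,fy=3))"
```

```text
t 11.8 ramp tcp mm [-9.   2.1 63.4] F ramp [-8.53 -1.14  5.34] M [-0.29  1.37 -0.01] yawerr 0.09 op 0.686
t 12.13 ramp tcp mm [-9.   2.1 63.3] F ramp [-9.77 -1.13  5.19] M [-0.37  1.69 -0.09] yawerr 0.1 op 0.69
```

View pics/w7.png

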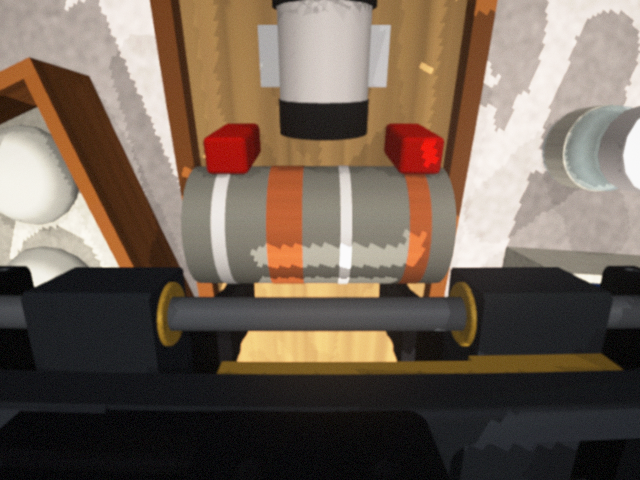

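View pics/s7.png

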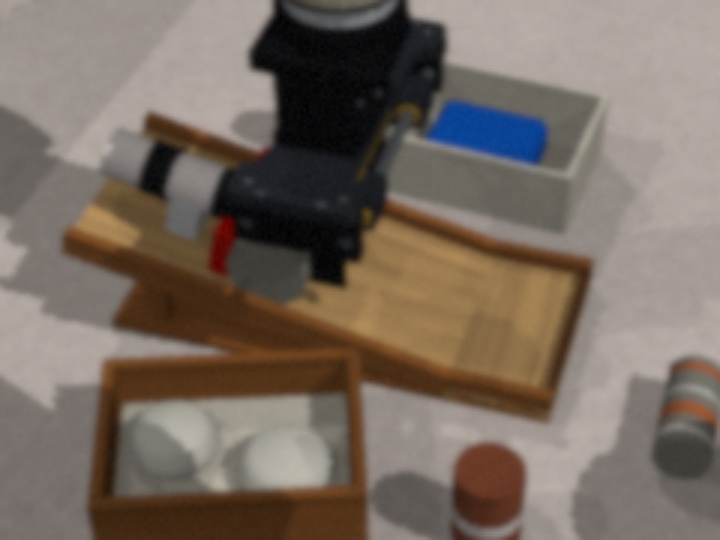

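```bash
python3 -m inch '{"dp":[[0,0,0],[0,0,0],[0,0,0],[0,0,0],[0,0,0],[0,0,0]],"yaw":[0,0,0,0,0,0]}' >/dev/null; python3 -c "
from h import *
stat();print(bot.hand_in())"
```

```text
t 12.73 ramp tcp mm [-9.   2.1 63.4] F ramp [-10.38  -3.08   5.5 ] M [-0.37  1.62  0.02] yawerr 0.1 op 0.687
the job is handed in; nothing more can be done
None
```

I pushed the middle-sized banded core along the landing and up the slope with both fingers behind it. At hand-in, 12.7 s into the 42 s limit, the fingers were holding it against both red posts. `hand_in` reports no verdict, so the result itself is unconfirmed.

- **Push:** the push force was about 5 N on the slope, and the core kept its place against the fingers in every picture I took on the way up.
- **Contact with the posts:** the tool stopped moving while the force rose from about 4 N to 10 N. The last wrist picture shows the core square, with both posts meeting its upper edge at the same row.
- **At hand-in:** the push was steady at about 10 N and the tool was still.
- **Bystanders:** the boxes, jar and short core look unmoved in the pictures, but I did not measure them.

**Disagreements:**
- **Ramp position:** the top camera placed the ramp 3–5 mm lower along its length than the side and wrist cameras did. I shifted my estimate by 3 mm.
- **Stopping point:** the tool stopped about 1.5 mm short of where I calculated. That is within the calibration error, so I relied on the contact force.
- **Side force:** the last reading showed about 3 N sideways, up from 1 N, with no visible turning.

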